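# Log a chilled tin: label to the scanner, then hold the contact thermometer on its lid

### The job

Log the slim tin in for its temperature check: turn it where it stands so that its bar-code label squarely faces the scanner's window, and let go of it. Then take the stick thermometer out of its holder and hold it upright with its sprung foot resting flat inside the round sticker on the tin's lid, pressed lightly so that the foot is about half way in and never slammed down. Finish while still holding the thermometer there, the tin standing free with its label still facing the scanner, and leave the other things on the counter where they are.

Things in the scene. Friction and masses are not known exactly. Their poses are not given: they have to be found in the camera images.
- tin: the slim tin, loose, about 0.45 kg: upright brushed-metal cylinder, body 62 mm across and 100 mm high under a fixed lid 64 mm across and 18 mm high, 118 mm in all, gripped best across the lid. Origin: centre of its underside, on the counter; z up; its own +x points out through the middle of the label. A flat lift tab (14 mm wide, 3 mm thick, standing 11 mm out, 102 to 105 mm up) sticks out of the lid directly over the label
- label (a point): middle of the paper label with the bar code, on the tin's side: 31 mm from the tin's axis along its +x, 50 mm up. The label is 48 mm wide and 66 mm high
- spot (a point): centre of the round paper sticker, 22 mm across, with a dark rim, flat on top of the tin's lid: 13 mm from the tin's axis on the side away from the label and tab, 118 mm up
- scanner: bar-code scanner, fixed to the counter: upright block 70 mm deep (x), 80 mm wide (y), 150 mm high on a foot 95 mm square. Origin: centre of its underside; its window looks along its own -x, and the tin stands in front of it, the tin's axis 95 to 120 mm from the window
- scanner_window (a point): on the scanner's window, in the middle of its face, 37 mm from the scanner's centre along its -x, 60 mm up
- holder: thermometer holder, fixed to the counter: block 66 x 56 mm, top 80 mm above the counter, on a foot 105 x 85 mm, with a square well 23 mm wide and 74 mm deep in the middle of its top. Origin: centre of its underside
- probe: stick thermometer, loose, about 0.12 kg, standing upright in the holder's well with its handle's underside on the holder's top. Handle: upright block 36 mm (own x) by 24 mm (own y, take it across these two flat sides) by 72 mm high. Origin: centre of the handle's underside; z up. Below it a collar 16 mm across and 6 mm high and a stem 9 mm across, down to 50 mm below the origin, then the sprung foot. Display on the narrow -x side
- probe_foot (a point): middle of the flat underside of the thermometer's foot, a disc 12 mm across: on the handle's axis, 68 mm below the handle's underside when the spring is out
- probe_tip (a joint): how far the thermometer's sprung foot is pushed in, m: 0 out, 0.012 fully in. Spring: pushing it in starts at 1 N and takes 0.3 N more for each mm, so 2.8 N at half way and 4.6 N fully in
- shaker_a: bystander: tea shaker with domed cap, 82 mm across, 192 mm high; origin at the underside's centre
- shaker_b: bystander: tea shaker with domed cap, 75 mm across, 192 mm high; origin at the underside's centre
- jug: bystander: open translucent jug, 90 mm across, 120 mm high, handle on its own +y side; origin at the underside's centre
- wide_tin: bystander: wide squat tin, 96 mm across, 74 mm high, no label or tab; origin at the underside's centre
- jigger: bystander: double-cone steel measure, 42 mm across, 74 mm high; origin at the underside's centre
- beaker: bystander: steel beaker 76 mm across and 88 mm high with a ladle leaning in it, 140 mm high in all; origin at the underside's centre
- squeeze_bottle: bystander: round squeeze bottle with pointed nozzle, 54 mm across, 172 mm high; origin at the underside's centre
Things that resemble listed ones, but are neither listed nor needed, are in the scene too. Leave any orange look-alike of the holder alone.

How it is judged:
By the outcome, as a careful person would: the job done as asked, in the order asked, and still so for the second after the job is handed in, while the arm keeps its last pose, push and grip.
It also fails if it takes over 59 s, if anything falls off the work surface, if the arm or the gripper's body presses on something with over 40 N, if the wrist force passes 120 N, or if a joint passes its speed limit or range.

### The arm

A 6-joint arm with a two-finger parallel gripper is mounted at the origin on the work surface. World frame = base frame: x ahead of the robot, y to its left, z up, the work surface at z = 0. Lengths are in mm, angles in rad, forces in N, time in s.
With the tool pointing down it reaches from about 350 to 775 mm from the base axis. Payload 7.3 kg.
Tool frame: the origin (TCP) lies midway between the tips of the shut fingers; the grasp point (between the pads) lies 19 mm behind it; z points along the fingers, y is the direction in which the jaws open and shut (so a half turn about z gives the same grasp; the last joint's range is limited). The gripper opens to 92 mm and grips with 3 to 60 N. Pads are 19 mm wide; open, the fingers measure 130 mm over their backs; the gripper's body (75 mm by 190 mm) begins 47 mm behind the grasp point.
Start: joints at [-1.258, 0.342, 1.524, -0, 1.275, -0.146], TCP at [232.532, -470.716, 226.741] pointing down, gripper open.
Joint ranges: [-2.53, 2.53], [-0.77, 2.02], [0.04, 2.7], [-1, 4.14], [0.28, 2.66], [-3.11, 3.11]. Speed limits (rad/s): [2.57, 2.57, 3.14, 3.14, 3.14, 3.14].

### API

Orientations are given as [roll, pitch, yaw] about the fixed x, y, z axes, in that order (R = Rz(yaw) Ry(pitch) Rx(roll)).
In Python, from cell import bot, imaging gives the robot as it stands.
- The arm moves only by the tool arm_command, never from a script. Its argument "deltas" is a list of rows, each a list of 2 entries, a list of its own where there are three numbers: the shift along the tool's x, y, z in mm, then the turn about the tool's z in degrees. A call has 1 to 12 rows; each row is the pose to reach, as a shift and turn from the pose measured when the call began, along the tool's axes at that moment; what a row does not reach only later rows make up. A row lasts 1/12 s, in which the tool goes at most 41.7 mm and 7.16 degrees, less where a joint would pass 70% of its speed; a pose out of reach is approached as far as the arm can. A call with a gripper value outside its range is refused whole. "fingers" is the closure, from 0 (fully open) to 1 (shut), set as the call begins (left out, the last holds). The fingers move at their own pace and stop on an object; "newtons" is the grip in N (left out, the last holds). Time passes only in rows, so rows that repeat a pose let the fingers close. It gives the time, the measured TCP pose, the force and the opening at its end, in the units of the state.
- bot.sense(): the state, without advancing time (a new reading comes with each control period).
- imaging.camera(name): name is "scene" or "top"; returns a dict with "img" (480x640x3 uint8, red, green, blue), "fx", "fy", "cx", "cy" (pixels), "camera_from_world" (4x4, takes a point from world to camera coordinates). Camera axes: x right, y down, z forward; pixel columns grow to the right and rows downward; lengths in mm; the calibration is good to about 2 mm. A picture is of the moment at which its call begins. There is no depth.
- bot.finish_job(): hands the job in, once; it reports no verdict.
The state is a dict: "t": time; "q": joint angles; "qvel": joint speeds; "tau": joint torques, N m; "tcp_pos": TCP position; "orientation": TCP orientation; "wrist_force": force on the tool from outside, world axes, zero at the start; "torque": the same for the moment, N m; "gripper_width": finger opening in mm.
Only numpy, scipy, OpenCV 4.12 (cv2) and the standard library are available. Lean on these libraries where they do the work, as an engineer would, in place of code of your own. Each camera call takes 0.05 s, during which the arm holds its last target.

## Working session

There is one attempt and no reset: what is moved stays moved. The work goes in short steps, Python scripts to look and compute and a tool call to move; the robot and the scene stay as the last step left them, time stands still between calls to the robot, and variables do not carry over. Pictures are saved under pics/ and viewed, and the job is handed in when it is done.

Besides the shell and the picture viewer there is one more tool, called in YAML: its name, and indented under it one key for each argument. arm_command: Moves the arm, as the interface text tells. Its arguments: {"type":"object","properties":{"deltas":{"type":"array"},"fingers":{"type":"number"},"newtons":{"type":"number"}},"required":["deltas"]}

```bash
mkdir -p pics; ls; python3 - <<'E'
from cell import bot, imaging
import cv2
for n in("scene","top"):
    c=imaging.camera(n); cv2.imwrite(f"pics/{n}0.png",c["img"][:,:,::-1]); print(n,c["fx"],c["fy"],c["cx"],c["cy"],c["camera_from_world"].round(4).tolist())
print(bot.sense())
E
```

```text
pics
scene 482.61927169766585 482.61927169766585 319.9486699720495 246.65680539104818 [[0.3907, 0.9203, 0.0182, -297.359], [0.6135, -0.2456, -0.7506, -299.8996], [-0.6863, 0.3044, -0.6605, 1471.0115], [0.0, 0.0, 0.0, 1.0]]
top 541.230594943907 541.230594943907 317.80624265463246 236.59057553334162 [[-0.0221, -0.9998, -0.0002, 70.6305], [-0.9917, 0.022, -0.1267, 619.4809], [0.1267, -0.0026, -0.9919, 1305.0832], [0.0, 0.0, 0.0, 1.0]]
{'t': 0.1, 'q': array([-1.25800416e+00,  3.42641780e-01,  1.52489203e+00, -2.16632875e-05,
        1.27537376e+00, -1.46016294e-01]), 'qvel': array([ 0.00016555, -0.0020319 , -0.00161062,  0.00060194, -0.00116789,
        0.00100721]), 'tau': array([ 1.65231409e-03, -4.32004845e+01, -2.44693673e+01,  7.19521637e-02,
        5.25762350e-02, -4.87794944e-05]), 'tcp_pos': array([ 232.4118816 , -470.37254744,  226.13058007]), 'orientation': array([-3.14028872e+00, -1.70821394e-04,  4.58814673e-01]), 'wrist_force': array([-0.41974284, -0.31023926, -0.72088177]), 'torque': array([ 0.0261359 , -0.02808953, -0.01831361]), 'gripper_width': 91.76643608907945}
```

View pics/scene0.png

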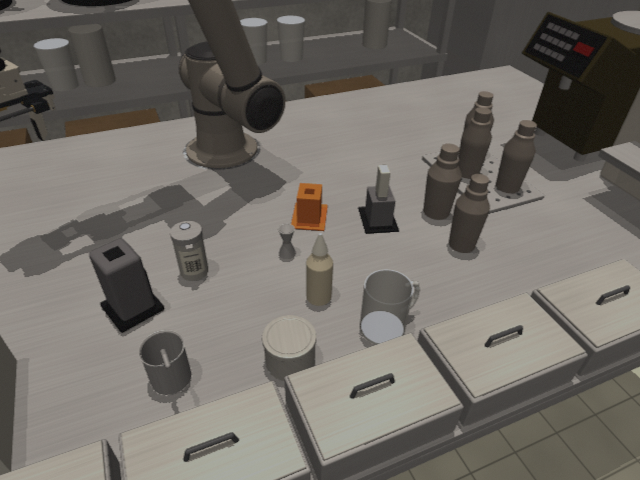

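View pics/top0.png

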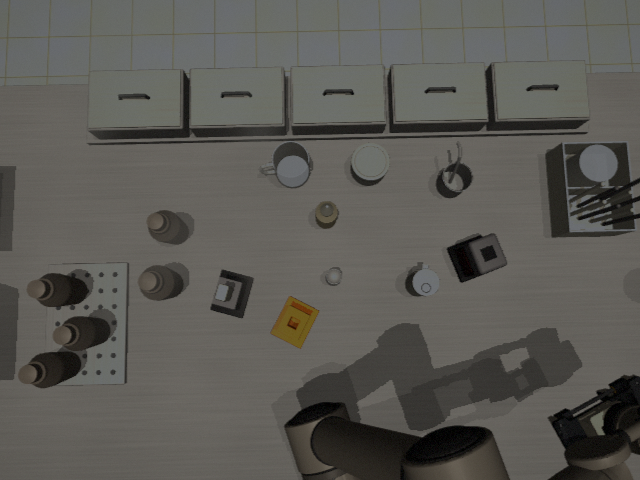

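The tin is at scene (190,250) and top (424,282), with its tab pointing up in the top image. The scanner is at top (478,256), and the holder with the probe is at top (231,293). I'll enlarge crops of these next.

```bash
python3 - <<'E'
import cv2
t=cv2.imread("pics/top0.png"); s=cv2.imread("pics/scene0.png")
def crop(im,x,y,w,h,k,n):
    cv2.imwrite(n,cv2.convertScaleAbs(cv2.resize(im[y:y+h,x:x+w],None,fx=k,fy=k,interpolation=cv2.INTER_CUBIC),alpha=1.5,beta=20))
crop(t,390,220,130,90,6,"pics/t_tin.png")
crop(t,190,250,100,75,8,"pics/t_hold.png")
crop(s,90,210,130,120,5,"pics/s_tin.png")
crop(s,345,155,80,80,7,"pics/s_hold.png")
E
```

```text
(no output)
```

View pics/t_tin.png

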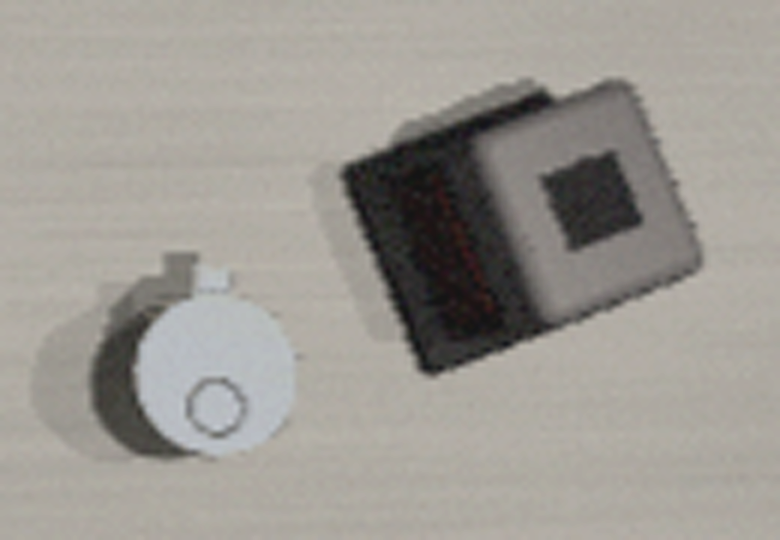

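View pics/t_hold.png

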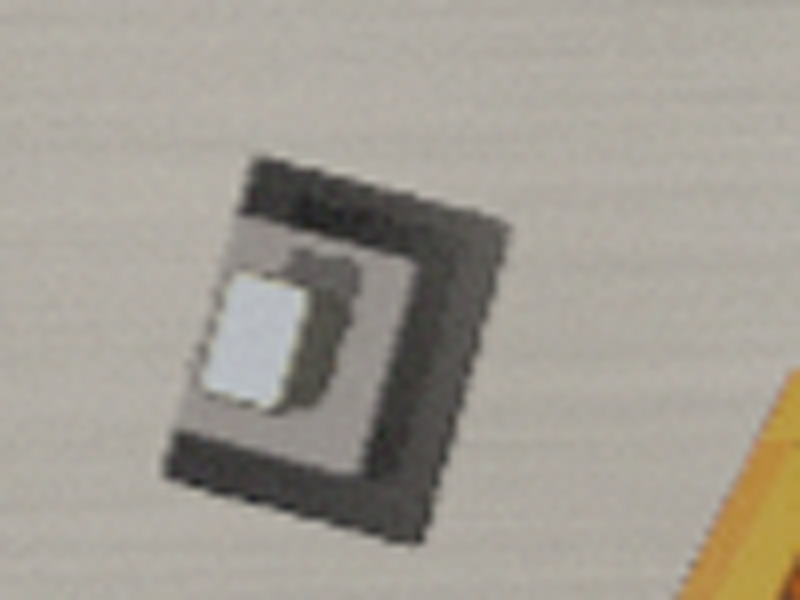

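View pics/s_tin.png

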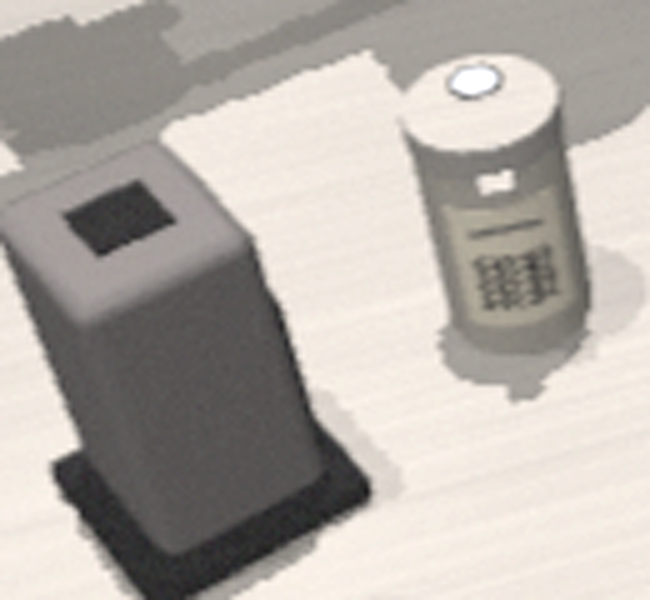

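View pics/s_hold.png

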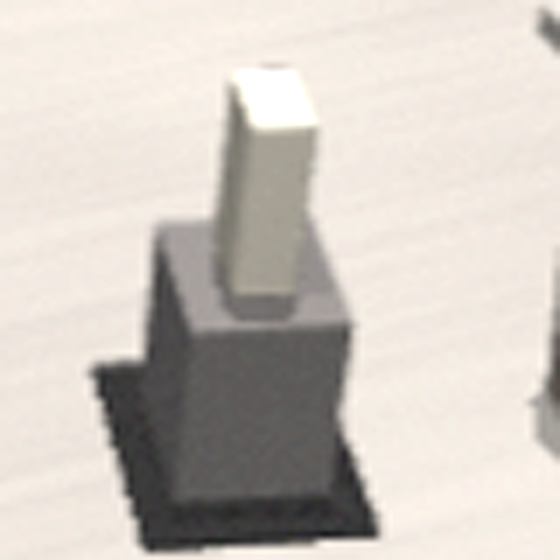

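```bash
cat > h.py <<'E'
import numpy as np, cv2
from cell import bot, imaging
CAL={"scene":(482.61927,319.94867,246.656805,np.array([[0.3907,0.9203,0.0182,-297.359],[0.6135,-0.2456,-0.7506,-299.8996],[-0.6863,0.3044,-0.6605,1471.0115]])),
"top":(541.230595,317.806243,236.590576,np.array([[-0.0221,-0.9998,-0.0002,70.6305],[-0.9917,0.022,-0.1267,619.4809],[0.1267,-0.0026,-0.9919,1305.0832]]))}
def ray(n,u,v):
    f,cx,cy,M=CAL[n];R=M[:,:3];o=-np.linalg.solve(R,M[:,3]);d=np.linalg.solve(R,[(u-cx)/f,(v-cy)/f,1]);return o,d
def atz(n,u,v,z):
    o,d=ray(n,u,v);return (o+d*(z-o[2])/d[2])[:2]
def crop2(n,cu,cv_,x0,y0,k,z): return atz(n,x0+(cu+.5)/k-.5,y0+(cv_+.5)/k-.5,z)
def proj(n,p):
    f,cx,cy,M=CAL[n];c=M[:,:3]@p+M[:,3];return f*c[0]/c[2]+cx,f*c[1]/c[2]+cy
def ang(d): return np.degrees(np.arctan2(d[1],d[0]))
def snap(n,fn,box=None,k=6):
    im=imaging.camera(n)["img"][:,:,::-1]
    if box: x,y,w,h=box; im=im[y:y+h,x:x+w]; im=cv2.convertScaleAbs(cv2.resize(im,None,fx=k,fy=k,interpolation=cv2.INTER_CUBIC),alpha=1.5,beta=20)
    cv2.imwrite(fn,im)
E
python3 - <<'E'
from h import *
np.set_printoptions(precision=1,suppress=True)
T=lambda u,v,z:crop2("top",u,v,390,220,6,z)
lid=T(216,374,118);spot=T(216,407,118);tab=T(213.5,279,105)
print("lid",lid,"spot",spot,np.hypot(*(lid-spot)),"tab",tab,np.hypot(*(tab-lid)),ang(lid-spot),ang(tab-lid),ang(tab-spot))
print("spot scene",crop2("scene",474,81,90,210,5,118),"lid scene",crop2("scene",481,103,90,210,5,118))
c=[T(u,v,150) for u,v in((475,135),(628,80),(702,270),(550,325))]
print("scan",np.mean(c,0),[ (np.hypot(*(c[i]-c[i-1])),ang(c[i]-c[i-1])) for i in range(4)])
q=[T(u,v,150) for u,v in((545,180),(612,152),(640,222),(572,250))];print(np.mean(q,0),[ang(q[i]-q[i-1]) for i in range(4)])
f=[T(u,v,8) for u,v in((345,170),(432,375))];print(f,np.hypot(*(f[0]-f[1])),ang(f[0]-f[1]))
S=lambda u,v,z:crop2("scene",u,v,90,210,5,z)
c=[S(u,v,150) for u,v in((65,215),(142,180),(175,215),(100,257))];print("scanner scene sq",np.mean(c,0))
H=lambda u,v,z:crop2("top",u,v,190,250,8,z)
for nm,z,P in(("holder",80,((240,215),(415,260),(362,475),(182,435))),("foot",8,((255,155),(510,228),(425,545),(165,475))),("probe",152,((232,272),(308,290),(278,412),(203,390)))):
    c=[H(u,v,z) for u,v in P];print(nm,np.mean(c,0),[ (np.hypot(*(c[i]-c[i-1])).round(1),ang(c[i]-c[i-1]).round(1)) for i in range(4)])
c=[crop2("scene",u,v,345,155,7,152) for u,v in((232,80),(298,69),(318,125),(250,131))];print("probe scene",np.mean(c,0),[ (np.hypot(*(c[i]-c[i-1])).round(1),ang(c[i]-c[i-1]).round(1)) for i in range(4)])
E
```

```text
lid [ 499.7 -189.8] spot [ 487.  -189.2] 12.676525294348622 tab [ 537.2 -193.1] 37.69471742246981 -2.7117420286908227 -5.12499318302041 -4.517736435068461
spot scene [ 486.1 -191.2] lid scene [ 501.5 -191.3]
scan [ 560.1 -327.3] [(np.float64(76.44313911812873), np.float64(18.36377290219036)), (np.float64(62.52370216727335), np.float64(-71.60368896161751)), (np.float64(76.48462828479094), np.float64(-162.25033381110777)), (np.float64(61.70393147415609), np.float64(108.36229752043019))]
[ 560.5 -328.7] [np.float64(17.801933202568787), np.float64(-68.80730646605613), np.float64(-161.62893115784897), np.float64(110.8368735451666)]
[array([ 588.7, -270.3]), array([ 501.5, -302.2])] 92.81206715485988 20.127902780580477
scanner scene sq [ 559.1 -329.5]
holder [485.8 275.7] [(np.float64(67.0), np.float64(-14.8)), (np.float64(54.1), np.float64(-105.6)), (np.float64(65.1), np.float64(165.8)), (np.float64(54.8), np.float64(76.4))]
foot [486.2 275.5] [(np.float64(103.3), np.float64(-15.8)), (np.float64(84.0), np.float64(-107.2)), (np.float64(101.8), np.float64(164.5)), (np.float64(84.5), np.float64(73.9))]
probe [485.5 276.2] [(np.float64(33.8), np.float64(-13.9)), (np.float64(22.1), np.float64(-104.5)), (np.float64(34.9), np.float64(166.0)), (np.float64(22.0), np.float64(72.6))]
probe scene [490.9 272.2] [(np.float64(31.2), np.float64(162.7)), (np.float64(24.0), np.float64(85.3)), (np.float64(34.5), np.float64(-18.1)), (np.float64(23.1), np.float64(-102.4))]
```

```bash
cat >> h.py <<'E'
def go(x,y,z,yawdeg,st=None):
    s=st or bot.sense();p=s["tcp_pos"];yw=s["orientation"][2]
    d=np.array([x,y,z])-p;c,s_=np.cos(yw),np.sin(yw)
    turn=-((yawdeg-np.degrees(yw)+180)%360-180)
    print("delta",np.round([d[0]*c+d[1]*s_,d[0]*s_-d[1]*c,-d[2]],1),"turn",round(turn,2),"| tcp",p.round(1),"rpy",np.degrees(s["orientation"]).round(2),"F",s["wrist_force"].round(1),"w",round(s["gripper_width"],1),"t",round(s["t"],2),"q6",s["q"][5].round(2))
E
python3 - <<'E'
from h import *
go(500,-190,200,-4.5)
t=cv2.imread("pics/top0.png")[225:290,440:510]
cv2.imwrite("pics/scan12.png",cv2.convertScaleAbs(cv2.resize(t,None,fx=9,fy=9,interpolation=cv2.INTER_CUBIC),alpha=2.5,beta=20))
E
```

```text
delta [ 364.1 -132.9   26.1] turn 30.79 | tcp [ 232.4 -470.4  226.1] rpy [-1.7993e+02 -1.0000e-02  2.6290e+01] F [-0.4 -0.3 -0.7] w 91.8 t 0.1 q6 -0.15
```

View pics/scan12.png

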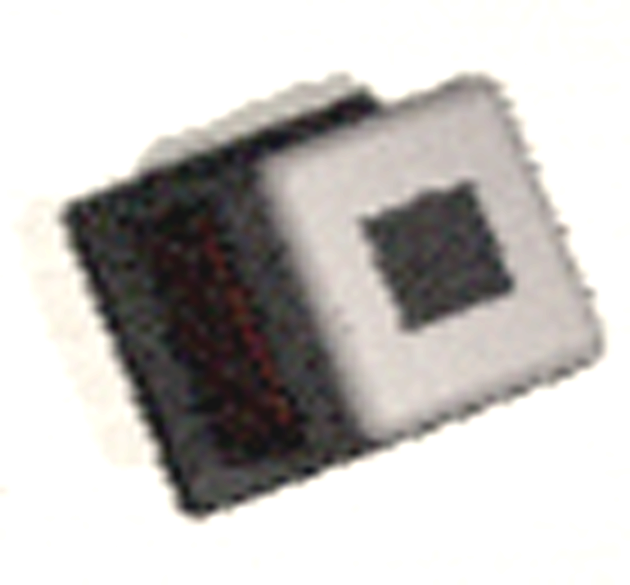

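arm_command:
  deltas:
    - [[30, -11, 2], 3]
    - [[65, -24, 5], 6]
    - [[100, -37, 8], 9]
    - [[135, -49, 10], 12]
    - [[170, -62, 12], 15]
    - [[205, -75, 15], 18]
    - [[240, -88, 17], 21]
    - [[275, -100, 20], 24]
    - [[305, -111, 22], 27]
    - [[335, -122, 24], 30]
    - [[364, -133, 26], 30.8]
    - [[364, -133, 26], 30.8]
  fingers: 0
  newtons: 20

```text
t: 1.1
tcp_pos: [502.3, -185.8, 199.5]
orientation: [-3.138, 0.001, -0.075]
wrist_force: [-1.2, 0.4, -0.4]
gripper_width: 91.7
```

```bash
python3 - <<'E'
from h import *
go(500,-190,92,-4.5)
E
```

```text
delta [ -2.    4.3 107.5] turn 0.19 | tcp [ 502.3 -185.8  199.5] rpy [-1.7981e+02  3.0000e-02 -4.3100e+00] F [-1.2  0.4 -0.4] w 91.7 t 1.1 q6 1.15
```

arm_command:
  deltas:
    - [[-1, 2, 3], 0]
    - [[-2, 4.3, 12], 0]
    - [[-2, 4.3, 24], 0]
    - [[-2, 4.3, 36], 0]
    - [[-2, 4.3, 48], 0]
    - [[-2, 4.3, 60], 0]
    - [[-2, 4.3, 72], 0]
    - [[-2, 4.3, 84], 0]
    - [[-2, 4.3, 94], 0]
    - [[-2, 4.3, 102], 0]
    - [[-2, 4.3, 107], 0]
    - [[-2, 4.3, 107], 0]

```text
t: 2.1
tcp_pos: [499.1, -189.8, 91.3]
orientation: [-3.137, 0.002, -0.076]
wrist_force: [-0.5, 1.1, -1.5]
gripper_width: 91.9
```

arm_command:
  deltas:
    - [[0, 0, 0], 0]
    - [[0, 0, 0], 0]
    - [[0, 0, 0], 0]
    - [[0, 0, 0], 0]
    - [[0, 0, 0], 0]
    - [[0, 0, 0], 0]
    - [[0, 0, 0], 0]
    - [[0, 0, 0], 0]
  fingers: 1
  newtons: 20

```text
t: 2.77
tcp_pos: [499.4, -190.0, 91.7]
orientation: [-3.138, 0.002, -0.076]
wrist_force: [-1.1, -0.2, 3.6]
gripper_width: 63.5
```

arm_command:
  deltas:
    - [[0, 0, 0], 2]
    - [[0, 0, 0], 6]
    - [[0, 0, 0], 11]
    - [[0, 0, 0], 16]
    - [[0, 0, 0], 21]
    - [[0, 0, 0], 26]
    - [[0, 0, 0], 31]
    - [[0, 0, 0], 36]
    - [[0, 0, 0], 41]
    - [[0, 0, 0], 46]
    - [[0, 0, 0], 51]
    - [[0, 0, 0], 55]

```text
t: 3.77
tcp_pos: [499.9, -189.3, 91.8]
orientation: [-3.139, 0.004, -1.04]
wrist_force: [2.1, 2.5, -0.6]
gripper_width: 63.5
```

arm_command:
  deltas:
    - [[0, 0, 0], 2]
    - [[0, 0, 0], 4]
    - [[0, 0, 0], 6]
    - [[0, 0, 0], 7.5]
    - [[0, 0, 0], 8.5]
    - [[0, 0, 0], 8.5]
    - [[0, 0, 0], 8.5]

```text
t: 4.35
tcp_pos: [500.2, -189.1, 91.8]
orientation: [-3.139, 0.004, -1.188]
wrist_force: [1.7, 1.7, -0.5]
gripper_width: 63.7
```

arm_command:
  deltas:
    - [[0, 0, 0], 0]
    - [[0, 0, 0], 0]
    - [[0, 0, 0], 0]
    - [[0, 0, 0], 0]
    - [[0, 0, 0], 0]
    - [[0, 0, 0], 0]
    - [[0, 0, 0], 0]
    - [[0, 0, 0], 0]
  fingers: 0

```text
t: 5.02
tcp_pos: [500.2, -189.1, 91.8]
orientation: [-3.139, 0.004, -1.188]
wrist_force: [0.8, -0.0, -0.5]
gripper_width: 91.8
```

arm_command:
  deltas:
    - [[0, 0, -3], 0]
    - [[0, 0, -10], 0]
    - [[0, 0, -20], 0]
    - [[0, 0, -35], 0]
    - [[0, 0, -50], 0]
    - [[0, 0, -70], 0]
    - [[0, 0, -90], 0]
    - [[0, 0, -110], 0]
    - [[0, 0, -130], 0]
    - [[0, 0, -150], 0]
    - [[0, 0, -165], 0]
    - [[0, 0, -165], 0]

```text
t: 6.02
tcp_pos: [501.5, -190.6, 261.3]
orientation: [-3.134, -0.002, -1.188]
wrist_force: [0.6, -0.6, 1.2]
gripper_width: 91.8
```

```bash
python3 - <<'E'
from h import *
go(486.5,50,260,-40)
go(486.5,275.5,260,-14.5)
E
```

```text
delta [-228.8  -76.     1.3] turn -28.06 | tcp [ 501.5 -190.6  261.3] rpy [-1.7959e+02 -9.0000e-02 -6.8060e+01] F [ 0.6 -0.6  1.2] w 91.8 t 6.02 q6 2.25
delta [-437.9 -160.2    1.3] turn -53.56 | tcp [ 501.5 -190.6  261.3] rpy [-1.7959e+02 -9.0000e-02 -6.8060e+01] F [ 0.6 -0.6  1.2] w 91.8 t 6.02 q6 2.25
```

arm_command:
  deltas:
    - [[-12, -4, 0], -2]
    - [[-30, -10, 0], -4]
    - [[-50, -17, 0], -7]
    - [[-72, -24, 0], -10]
    - [[-94, -31, 0], -13]
    - [[-116, -38, 0], -16]
    - [[-138, -46, 0], -19]
    - [[-160, -53, 0], -22]
    - [[-180, -60, 0], -24]
    - [[-200, -66, 0], -26]
    - [[-216, -72, 0], -27]
    - [[-229, -76, 0], -28]

```text
t: 7.02
tcp_pos: [485.2, 52.4, 260.6]
orientation: [-3.137, -0.003, -0.695]
wrist_force: [-0.4, -0.6, 0.4]
gripper_width: 92.1
```

```bash
python3 - <<'E'
from h import *
go(486.5,275.5,260,-14.5)
snap("top","pics/t1.png",(390,220,130,90),6)
snap("scene","pics/s1.png",(90,210,130,120),5)
E
```

```text
delta [-141.9 -172.1    0.6] turn -25.34 | tcp [485.2  52.4 260.6] rpy [-1.7972e+02 -1.7000e-01 -3.9840e+01] F [-0.4 -0.6  0.4] w 92.1 t 7.02 q6 2.21
```

View pics/t1.png

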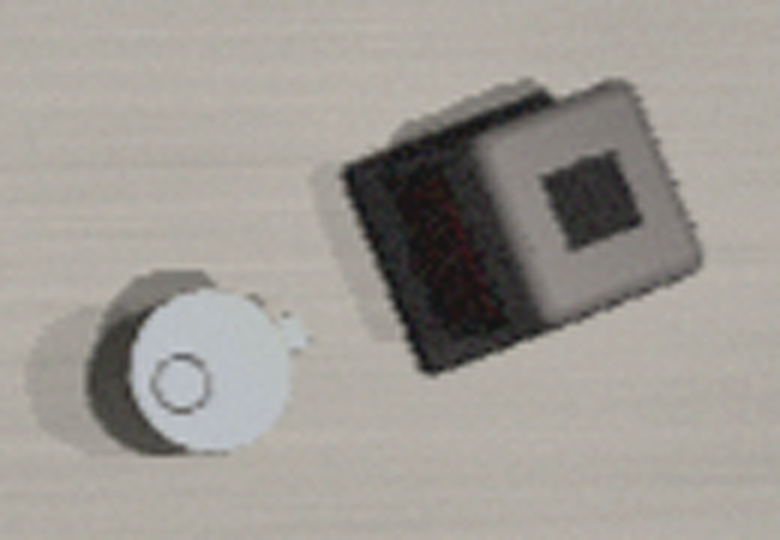

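View pics/s1.png

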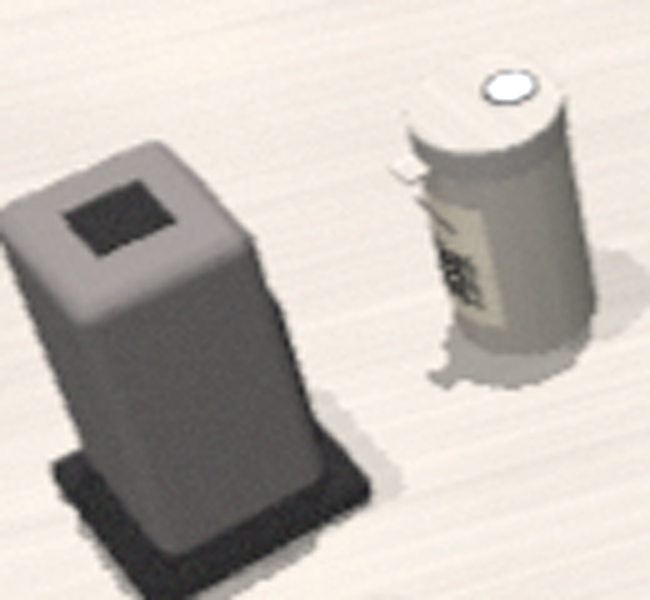

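The tin now shows its lid at (211,371), the spot at (181,383) and the tab at (294,332), pointing at the scanner. I'll compute the angle.

```bash
python3 - <<'E'
from h import *
T=lambda u,v,z:crop2("top",u,v,390,220,6,z)
lid=T(211,371,118);spot=T(181.5,382.5,118);tab=T(293,332,105)
print("lid",lid,"spot",spot,"tab",tab,ang(lid-spot),ang(tab-lid),ang(tab-spot),np.hypot(*(tab-lid)))
print("scene spot",crop2("scene",510.5,88,90,210,5,118))
w=np.array([547.3,-293.7]);print(ang(w-lid))
p0=np.r_[lid,118]
E
```

```text
lid [ 500.86128445 -187.88438341] spot [ 496.69581688 -176.31150875] tab [ 515.83880112 -223.1507082 ] -70.20448670216685 -66.98919447191889 -67.7703714916189 38.315005806772405
scene spot [ 496.28640695 -178.15382714]
-66.3050361116344
```

```bash
python3 - <<'E'
from h import *
for u,v in((148,283),(154,225)):print(atz("top",u,v,190))
for u,v in((437,214),(463,247)):print(atz("scene",u,v,0))
E
```

```text
[507.90490309 429.62318937]
[635.50603943 418.62299382]
[523.29341921 428.33653087]
[655.91347993 414.03809042]
```

arm_command:
  deltas:
    - [[-7, -8, 0], -1]
    - [[-20, -24, 0], -4]
    - [[-35, -42, 0], -7]
    - [[-50, -60, 0], -10]
    - [[-65, -79, 0], -13]
    - [[-80, -97, 0], -16]
    - [[-95, -115, 0], -19]
    - [[-110, -133, 0], -22]
    - [[-123, -149, 0], -24]
    - [[-134, -163, 0], -25.3]
    - [[-142, -172, 0], -25.3]
    - [[-142, -172, 0], -25.3]
  fingers: 0.3

```text
t: 8.12
tcp_pos: [485.5, 277.1, 260.3]
orientation: [-3.139, -0.004, -0.251]
wrist_force: [-0.2, -0.7, -0.6]
gripper_width: 64.6
```

```bash
python3 - <<'E'
from h import *
go(487,275.5,109,-14.5)
E
```

```text
delta [  1.8   1.2 151.3] turn 0.1 | tcp [485.5 277.1 260.3] rpy [-179.82   -0.2   -14.4 ] F [-0.2 -0.7 -0.6] w 64.6 t 8.12 q6 2.2
```

arm_command:
  deltas:
    - [[1, 1, 5], 0]
    - [[1.8, 1.2, 20], 0]
    - [[1.8, 1.2, 38], 0]
    - [[1.8, 1.2, 56], 0]
    - [[1.8, 1.2, 74], 0]
    - [[1.8, 1.2, 90], 0]
    - [[1.8, 1.2, 105], 0]
    - [[1.8, 1.2, 120], 0]
    - [[1.8, 1.2, 133], 0]
    - [[1.8, 1.2, 144], 0]
    - [[1.8, 1.2, 151], 0]
    - [[1.8, 1.2, 151], 0]

```text
t: 9.12
tcp_pos: [486.8, 274.3, 107.7]
orientation: [-3.141, -0.001, -0.253]
wrist_force: [-0.4, -0.4, 1.0]
gripper_width: 64.3
```

arm_command:
  deltas:
    - [[0, 0, 0], 0]
    - [[0, 0, 0], 0]
    - [[0, 0, 0], 0]
    - [[0, 0, 0], 0]
    - [[0, 0, 0], 0]
    - [[0, 0, 0], 0]
    - [[0, 0, 0], 0]
    - [[0, 0, 0], 0]
    - [[0, 0, 0], 0]
    - [[0, 0, 0], 0]
  fingers: 1
  newtons: 25

```text
t: 9.95
tcp_pos: [487.0, 274.6, 108.0]
orientation: [-3.14, -0.001, -0.253]
wrist_force: [0.5, 0.9, 3.7]
gripper_width: 23.4
```

arm_command:
  deltas:
    - [[0, 0, -3], 0]
    - [[0, 0, -12], 0]
    - [[0, 0, -26], 0]
    - [[0, 0, -42], 0]
    - [[0, 0, -58], 0]
    - [[0, 0, -75], 0]
    - [[0, 0, -92], 0]
    - [[0, 0, -109], 0]
    - [[0, 0, -126], 0]
    - [[0, 0, -142], 0]
    - [[0, 0, -155], 0]
    - [[0, 0, -165], 0]

```text
t: 10.95
tcp_pos: [486.7, 274.3, 274.8]
orientation: [-3.14, -0.002, -0.253]
wrist_force: [-0.2, 0.3, -0.4]
gripper_width: 23.6
```

```bash
python3 - <<'E'
from h import *
snap("scene","pics/s2.png",(300,20,200,220),3)
go(490,50,275,-14.5)
go(496.5,-177,275,-14.5)
E
```

```text
delta [ 58.7 216.8   1.4] turn 0.02 | tcp [487.4 274.6 276.4] rpy [-179.78   -0.28  -14.48] F [-0.7 -0.5  1. ] w 23.7 t 11.0 q6 2.2
delta [121.7 434.9   1.4] turn 0.02 | tcp [487.4 274.6 276.4] rpy [-179.78   -0.28  -14.48] F [-0.7 -0.5  1. ] w 23.7 t 11.0 q6 2.2
```

View pics/s2.png

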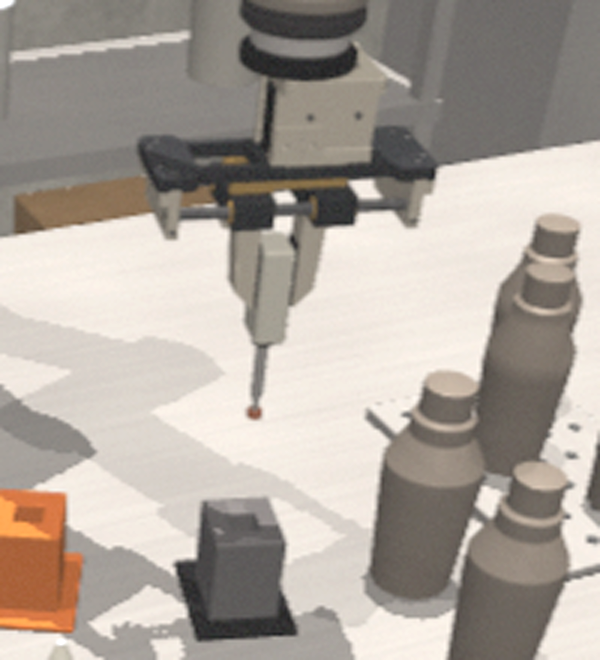

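The probe is out of its holder, upright in the grip, with its red foot at crop (254,412). Next I'll move it to the tin.

arm_command:
  deltas:
    - [[3, 10, 0], 0]
    - [[7, 25, 0], 0]
    - [[12, 44, 0], 0]
    - [[18, 64, 0], 0]
    - [[24, 85, 0], 0]
    - [[30, 106, 0], 0]
    - [[36, 127, 0], 0]
    - [[42, 148, 0], 0]
    - [[47, 169, 0], 0]
    - [[52, 188, 0], 0]
    - [[56, 204, 0], 0]
    - [[59, 215, 0], 0]

```text
t: 12.0
tcp_pos: [490.0, 49.6, 275.1]
orientation: [-3.139, -0.003, -0.254]
wrist_force: [-0.3, 0.3, -1.5]
gripper_width: 23.9
```

arm_command:
  deltas:
    - [[3, 10, 0], 0]
    - [[7, 25, 0], 0]
    - [[12, 44, 0], 0]
    - [[18, 64, 0], 0]
    - [[24, 85, 0], 0]
    - [[30, 106, 0], 0]
    - [[36, 127, 0], 0]
    - [[42, 148, 0], 0]
    - [[47, 169, 0], 0]
    - [[52, 188, 0], 0]
    - [[56, 204, 0], 0]
    - [[59, 215, 0], 0]

```text
t: 13.0
tcp_pos: [492.4, -175.0, 274.0]
orientation: [-3.139, -0.002, -0.255]
wrist_force: [0.3, 0.7, -1.5]
gripper_width: 24.0
```

```bash
python3 - <<'E'
from h import *
go(496.5,-177,245,-14.5)
E
```

```text
delta [ 4.5  0.9 29. ] turn -0.12 | tcp [ 492.4 -175.   274. ] rpy [-1.7984e+02 -1.1000e-01 -1.4620e+01] F [ 0.3  0.7 -1.5] w 24.0 t 13.0 q6 1.34
```

arm_command:
  deltas:
    - [[1, 0, 3], 0]
    - [[2, 0.5, 9], 0]
    - [[3.5, 0.9, 16], 0]
    - [[4.5, 0.9, 23], 0]
    - [[4.5, 0.9, 30], 0]
    - [[4.5, 0.9, 36], 0]
    - [[4.5, 0.9, 42], 0]
    - [[4.5, 0.9, 46], 0]
    - [[4.5, 0.9, 48], 0]
    - [[4.5, 0.9, 48], 0]

```text
t: 13.83
tcp_pos: [496.5, -176.7, 225.5]
orientation: [-3.139, -0.001, -0.255]
wrist_force: [0.2, 0.2, -2.1]
gripper_width: 24.3
```

```bash
python3 - <<'E'
from h import *
go(496.5,-177,214,-14.5)
snap("scene","pics/s3.png",(150,180,80,75),8)
snap("top","pics/t3.png",(390,220,130,90),6)
E
```

```text
delta [ 0.1  0.3 11.5] turn -0.11 | tcp [ 496.5 -176.7  225.5] rpy [-1.7983e+02 -7.0000e-02 -1.4610e+01] F [ 0.2  0.2 -2.1] w 24.3 t 13.83 q6 1.34
```

View pics/s3.png

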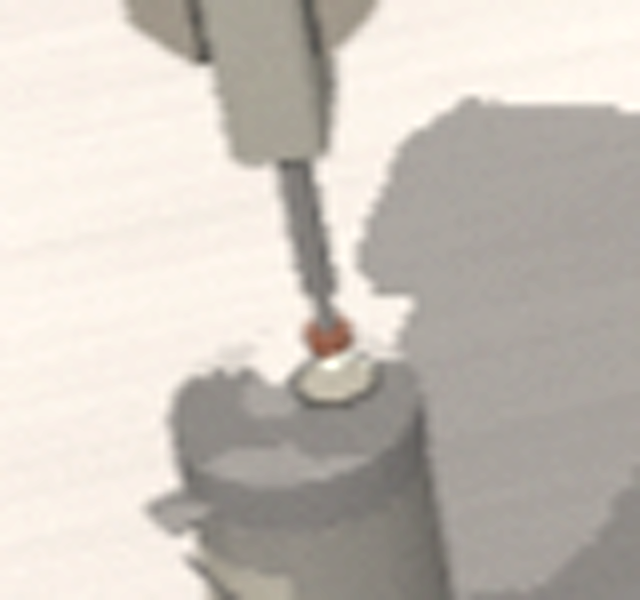

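View pics/t3.png

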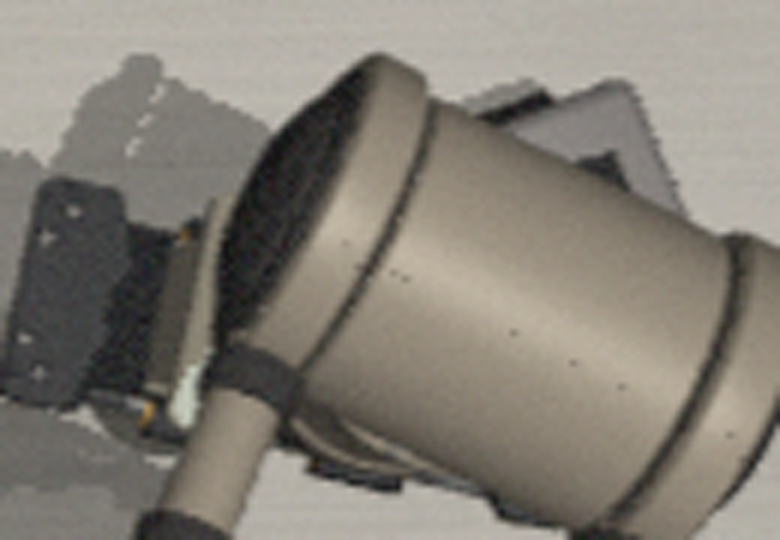

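```bash
python3 - <<'E'
from h import *
c=lambda p:[((q-o)+.5)*8-.5 for q,o in zip(proj("scene",np.array(p)),(150,180))]
o=(150,180)
print("spot at",crop2("scene",337,379,150,180,8,118))
for u,v in((328,346),(329,348),(330,350)):
  print("foot",crop2("scene",u,v,150,180,8,129.5))
print(c((496.5,-177,118)),c((496.5,-177,129.5)),c((496.5,-177,140)))
E
```

```text
spot at [ 495.42048058 -177.9994869 ]
foot [ 495.98531574 -178.61643476]
foot [ 496.8971937  -178.54861648]
foot [ 497.80795829 -178.480881  ]
[np.float64(341.73918489052426), np.float64(380.54280639173226)] [np.float64(334.725183894511), np.float64(345.71017306712815)] [np.float64(328.2265168988597), np.float64(313.43676952941905)]
```

arm_command:
  deltas:
    - [[-0.8, 0, 1], 0]
    - [[-0.8, 0, 2], 0]
    - [[-0.8, 0, 3], 0]
    - [[-0.8, 0, 4], 0]
    - [[-0.8, 0, 5], 0]
    - [[-0.8, 0, 6], 0]
    - [[-0.8, 0, 7], 0]
    - [[-0.8, 0, 8], 0]
    - [[-0.8, 0, 8.5], 0]
    - [[-0.8, 0, 8.5], 0]

```text
t: 14.77
tcp_pos: [496.0, -176.7, 217.6]
orientation: [-3.139, -0.002, -0.255]
wrist_force: [0.0, 0.2, -2.2]
gripper_width: 24.0
```

```bash
python3 - <<'E'
from h import *
go(495.5,-177,214,-14.5)
snap("scene","pics/s4.png",(150,180,80,75),8)
E
```

```text
delta [-0.4  0.4  3.6] turn -0.12 | tcp [ 496.  -176.7  217.6] rpy [-1.7985e+02 -1.3000e-01 -1.4620e+01] F [ 0.   0.2 -2.2] w 24.0 t 14.77 q6 1.34
```

View pics/s4.png

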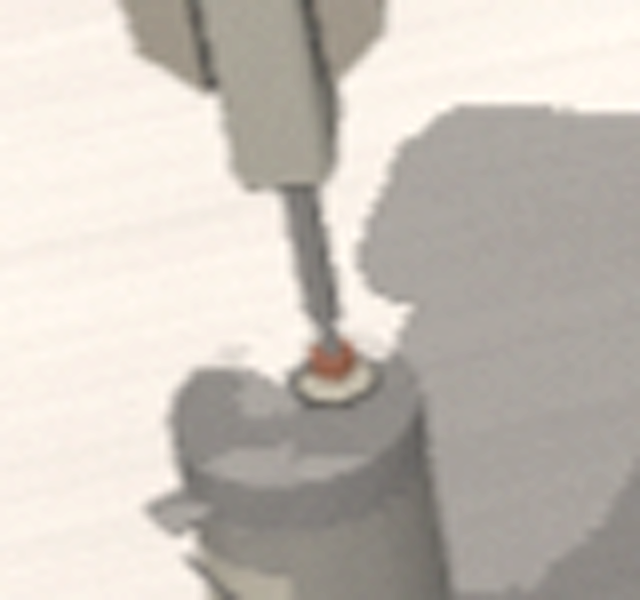

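arm_command:
  deltas:
    - [[0, 0, 0.6], 0]
    - [[0, 0, 1.2], 0]
    - [[0, 0, 1.8], 0]
    - [[0, 0, 2.4], 0]
    - [[0, 0, 3], 0]
    - [[0, 0, 3], 0]
    - [[0, 0, 3], 0]

```text
t: 15.4
tcp_pos: [496.0, -176.7, 214.6]
orientation: [-3.139, -0.002, -0.255]
wrist_force: [-0.3, 0.3, -2.0]
gripper_width: 24.3
```

arm_command:
  deltas:
    - [[0, 0, 0.6], 0]
    - [[0, 0, 1.2], 0]
    - [[0, 0, 1.8], 0]
    - [[0, 0, 2.4], 0]
    - [[0, 0, 2.4], 0]

```text
t: 15.82
tcp_pos: [496.1, -176.7, 212.2]
orientation: [-3.139, -0.002, -0.255]
wrist_force: [0.4, -1.0, 0.5]
gripper_width: 24.2
```

arm_command:
  deltas:
    - [[0, 0, 0.6], 0]
    - [[0, 0, 1.2], 0]
    - [[0, 0, 1.8], 0]
    - [[0, 0, 2.4], 0]
    - [[0, 0, 2.4], 0]

```text
t: 16.23
tcp_pos: [496.2, -176.7, 209.8]
orientation: [-3.139, -0.003, -0.255]
wrist_force: [0.9, 0.0, 0.3]
gripper_width: 24.0
```

arm_command:
  deltas:
    - [[0, 0, 0.6], 0]
    - [[0, 0, 1.2], 0]
    - [[0, 0, 1.7], 0]
    - [[0, 0, 1.7], 0]

```text
t: 16.57
tcp_pos: [496.2, -176.7, 208.1]
orientation: [-3.139, -0.003, -0.255]
wrist_force: [-1.0, 0.8, 0.9]
gripper_width: 24.0
```

arm_command:
  deltas:
    - [[0, 0, 0], 0]
    - [[0, 0, 0], 0]

```text
t: 16.73
tcp_pos: [496.1, -176.7, 208.1]
orientation: [-3.139, -0.003, -0.255]
wrist_force: [0.2, 0.5, 2.5]
gripper_width: 24.0
```

arm_command:
  deltas:
    - [[0, 0, 0], 0]

```text
t: 16.82
tcp_pos: [496.2, -176.7, 208.1]
orientation: [-3.139, -0.003, -0.255]
wrist_force: [-0.1, 0.5, 1.3]
gripper_width: 24.4
```

arm_command:
  deltas:
    - [[0, 0, 0], 0]

```text
t: 16.9
tcp_pos: [496.2, -176.7, 208.1]
orientation: [-3.139, -0.003, -0.255]
wrist_force: [-0.6, 0.4, 1.7]
gripper_width: 23.7
```

arm_command:
  deltas:
    - [[0, 0, 0], 0]

```text
t: 16.98
tcp_pos: [496.2, -176.7, 208.2]
orientation: [-3.139, -0.003, -0.255]
wrist_force: [-0.9, -0.1, 1.6]
gripper_width: 24.1
```

```bash
python3 - <<'E'
from h import *
F=[]
for i in range(12):
    imaging.camera("top"); s=bot.sense(); F.append(np.r_[s["wrist_force"],s["tcp_pos"]])
print(np.mean(F,0).round(2),np.std(F,0).round(2),s["t"])
snap("scene","pics/s5.png",(150,180,80,75),8)
E
```

```text
[-5.0000e-01  3.7000e-01  1.7300e+00  4.9617e+02 -1.7673e+02  2.0815e+02] [0.59 0.67 0.41 0.01 0.01 0.01] 17.5833
```

View pics/s5.png

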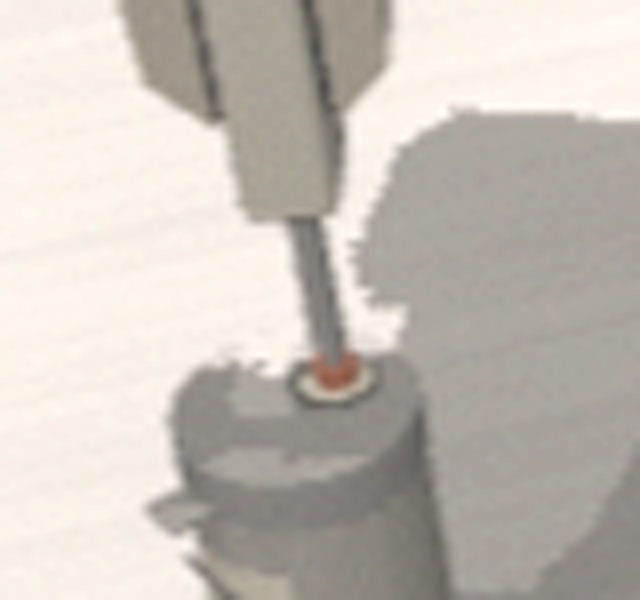

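```bash
python3 - <<'E'
from h import *
snap("scene","pics/s6.png")
print(bot.finish_job())
E
```

```text
the job is handed in; nothing more can be done
None
```

View pics/s6.png

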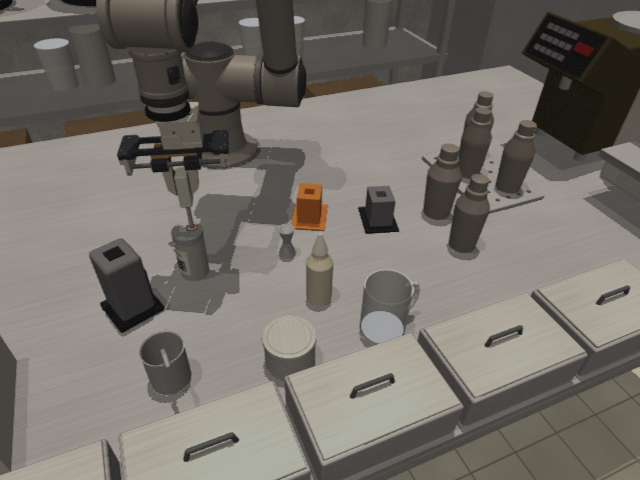

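I turned the tin about 64° where it stood so its label faces the scanner, and let go of it. I then took the thermometer from the black holder and pressed its foot gently onto the sticker. The job was handed in at about 17.6 s with the thermometer still held there.

**Label:** It points at about -68° in the world frame. Facing straight into the window would be about -70°, and pointing at the window's centre about -66°. The tin stands a few mm off the window's centre line, so I aimed between the two.

**Foot on the sticker:** It sits within about 2 mm of the sticker's centre, so it lies inside the rim.

**How far the foot is pushed in:** The tool height and the pictures agree on about 5.5–6 mm, close to half way. The wrist force disagrees. It rose about 3.7 N against the 2.8 N expected at half way, which would mean about 9 mm. I trusted the heights and pictures because the force reading is noisy and its zero is uncertain by about 0.5 N.

**Other things:** In the last picture the tin's tab is where it was before pressing. The other items show no visible movement compared with the first picture.

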